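# Unload a sterilised teat with sprung tongs

### The job

The steriliser has finished: turn its timer, the inner of the two concentric knobs, back to off without shifting the outer ring. Then take the sprung tongs and, never touching the teat with the robot itself, lift the amber teat out of the basin and set it gently upright in the middle of the white saucer, holding it in the tongs until it is down. Stand the tongs back in their holder, and leave everything else as it is.

Things in the scene. Friction and masses are not known exactly. Their poses are not given: they have to be found in the camera images.
- steriliser: Baby-bottle steam steriliser, fixed: open rectangular white basin, outside 166 (its x) x 204 mm (its y), inside 152 x 192 mm, rim 74 mm and inner floor 42 mm above the worktop, with a low control nose (top 44 mm high) on its -x side, towards the robot. Origin on the worktop, 30 mm to the -x side of the basin's centre
- basin (a point): Centre of the basin's inner floor; x and y along the basin's sides
- timer (a joint): Timer, the inner of two concentric knobs on the nose: black bar grip 27 mm long, 10 mm thick, 21 mm tall, top 78 mm above the worktop. rad, 0 = off (a stop; the bar's white-line end points along the steriliser's +x, away from the robot, at the red mark), grows clockwise seen from above, so turn it anticlockwise; stays where left (0.02 N m friction)
- timer_grip (a point): On the timer's upright axis, 68 mm above the worktop, at mid height of the black bar; its x axis runs along the bar to the white-line end
- ring (a joint): Mode ring, the outer of the two concentric knobs: grey ring 48 mm across right under the timer, its top 53.5 mm above the worktop. rad, clockwise from above; turns very easily (0.006 N m)
- ring_mark (a point): White mark on the top of the mode ring, 20 mm from the axis
- tongs: Sprung steel tongs, 120 mm tall, 60 g, standing upright in their holder, tips open and down. z up towards the bow; the arms lie at +y and -y and close along y, both alike, hinged 112 mm above the origin. Tips: dark silicone pads 16 mm wide (x), 15 mm tall, 5 mm thick; inner faces 61 mm apart and lower ends 5 mm above the origin at rest, 30 mm apart, parallel and 1 mm above it when squeezed
- tongs_grip (a point): Middle between the tongs' blue grip pads (outside the arms, 24 mm wide in x, 34 mm tall), 78 mm above the tongs' origin, 42 mm below the top of the bow; axes as the tongs. Over the pads: 44 mm at rest; 39 to 42 mm holds the tongs with the tips still well open; at 34 mm the tips are 30 mm apart and parallel; stop at 26 mm. The springs push back with 4 N at rest, 9 N at 34 mm
- holder: White tongs holder, fixed: open-topped sleeve 40 x 100 x 50 mm tall on a grey foot 64 x 116 mm; inside 30 mm (x) by 90 mm (y), inner floor 5 mm above the worktop; origin at the centre of its underside, z up
- teat: Amber bottle teat, 30 g, 47 mm tall, standing nipple up in the basin: flange 38 mm across and 4 mm thick, then a straight round bell 30 mm across from 4 to 21 mm, then the narrow nipple; origin at the centre of its underside, z up
- cap: Blue dome cap 44 mm across, 43 mm tall, in the basin; origin at the centre of its underside, z up
- collar: White screw ring 47 mm across, 17 mm tall, in the basin; origin at the centre of its underside, z up
- dummy: Green dummy (soother) with a round shield 43 mm across and a white ring handle on top, 34 mm tall, in the basin; origin at the centre of its underside, z up
- saucer: White round saucer, fixed, 120 mm across its rim, rim 13 mm high, flat inner floor about 84 mm across, 6 mm above the worktop; origin at the centre of its underside, z up
- feeder: Pale baby bottle, 52 mm across, 128 mm tall, bystander; origin at the centre of its underside, z up
- spice_jar: Spice jar with a red lid, 45 mm across, 106 mm tall, bystander; origin at the centre of its underside, z up
- mug: White mug, 83 mm across, 116 mm with the handle, 94 mm tall, bystander; origin on its underside
- tin: Food tin, 75 mm across, 58 mm tall, bystander; origin at the centre of its underside, z up
- oil_bottle: Dark bottle with a yellow cap, 58 mm across, 207 mm tall, bystander; origin at the centre of its underside, z up

How it is judged:
By the outcome, as a careful person would: the job done as asked, in the order asked, and still so for the second after the job is handed in, with the robot touching nothing.
It also fails if it takes over 70 s, if anything falls off the work surface, if the arm or the gripper's body presses on something with over 40 N, if the wrist force passes 120 N, or if a joint passes its speed limit or range.

### The arm

A 6-joint arm with a two-finger parallel gripper is mounted at the origin on a cart in front of the work surface, level with it; the furniture and walls round the work are solid. World frame = base frame: x ahead of the robot, y to its left, z up, the work surface at z = 0. Lengths are in m, angles in rad, forces in N, time in s.
With the tool pointing down it reaches from about 0.375 to 0.925 m from the base axis. Payload 5.7 kg.
Tool frame: the origin (TCP) lies on the centre line of the jaws, within the pads' length; the fingertips stand 25 mm ahead of it and the grasp point (between the pads) lies 6 mm ahead of it (manip.finger_overhang is the distance from the TCP to the fingertips, in m); z points along the fingers, y is the line along which they close (so a half turn about z gives the same grasp; the last joint's range is limited). The gripper opens to 88 mm and grips with 3 to 60 N. Pads are 20 mm wide; open, the fingers measure 115 mm over their backs; the gripper's body (75 mm by 178 mm) begins 61 mm behind the grasp point.
Start: joints at [1.121, 0.359, 1.51, -0, 1.272, -0.115], TCP at [0.197, 0.567, 0.248] pointing down, gripper open.
Joint ranges: [-2.97, 2.97], [-1.01, 2.36], [0.21, 2.38], [-0.96, 4.11], [0.2, 2.71], [-2.98, 2.98]. Speed limits (rad/s): [2.39, 2.39, 3.14, 3.14, 3.14, 3.14].

### API

Orientations are given as a unit quaternion [w, x, y, z].
In Python, from workcell import manip, monitor, grab_frame, camera_info, silhouettes, tip_of gives the robot as it stands. Calls block until the motion is done:
- manip.move_to(position, orientation): joint-space move of the TCP to a pose.
- manip.move_l(position, attitude=None, rate=0.15): straight line of the TCP; attitude=None keeps the orientation; rate is the mean speed in m/s.
- manip.goto_joints(angles): joint-space move.
- manip.gripper_open() and manip.grasp(squeeze=None): open the fingers fully, or close them until they stop; squeeze is the grip in N (None keeps the last).
- manip.wait(seconds).
- manip.inverse_kinematics(position, orientation): joint angles nearest the present ones, or None.
- monitor.read_state(): the state.
- grab_frame(name): name is "scene" or "top" or "wrist"; returns (picture, depth): 400x640x3 uint8, red, green, blue; 400x640 float32, m along the optical axis (not along the pixel's ray), 0 where there is no reading.
- camera_info(name): a dict with "fx", "fy", "cx", "cy" (pixels), "rvec" (rotation vector, rad) and "tvec" (3), from world to camera coordinates, as OpenCV has them; the wrist camera has in their place "hand_eye" (4x4, takes a point from camera to tool coordinates, whose origin is the TCP and whose axes are the flange's). Camera axes: x right, y down, z forward; pixel columns grow to the right and rows downward; lengths in m; the calibration is good to about 2 mm. A picture is of the moment at which its call begins: read the wrist's pose just before it. camera_info takes no time and is no camera call.
A pose or a line that the arm cannot do raises manip.Unreachable and nothing moves.
- manip.close_job(): hands the job in; it is judged then, once.
Trained networks look in the newest picture that a camera, given by its name, has taken for a name from the list of things; names that differ only in an ending like _2 or _b are one class to them, and where a whole thing is asked for, a point or a joint stands for the part that bears it (a point fixed in the world has none). Each returns a list of dicts, best first, with "p" (0 to 1); they miss things now and then, are a little off and sometimes report something else, mostly with a low value. They report only what shows in the picture. A call takes as long as a camera call.
- silhouettes(camera, label): "pixels" (400x640 bool, what is visible of it) and "location" ([column, row] in pixels, amid what is visible of it).
- tip_of(camera, label): "location" ([column, row] in pixels: a listed point, or the origin of a listed thing).
The state is a dict: "t": time; "q": joint angles; "joint_vel": joint speeds; "joint_efforts": joint torques, N m; "eef_pos": TCP position; "eef_rot": TCP orientation; "contact_force": force on the tool from outside, world axes, zero at the start; "moment": the same for the moment, N m; "width": finger opening in m; "finger_force": force on a finger pad.
Only numpy, scipy, OpenCV 4.12 (cv2) and the standard library are available. Lean on these libraries where they do the work, as an engineer would, in place of code of your own. Each camera call takes 0.05 s, during which the arm holds its last target. There are 200 camera calls.

## Working session

There is one attempt and no reset: what is moved stays moved. The work goes in short steps, each a Python script; the robot and the scene stay as the last script left them, time stands still between calls to the robot, and variables do not carry over. Pictures are saved under pics/ and viewed, at most 10 in all, crops included, and the job is handed in when it is done.

```bash
mkdir -p pics; cat > h.py <<'E'
import numpy as np, cv2
from scipy.spatial.transform import Rotation as R
from workcell import manip, monitor, grab_frame, camera_info, silhouettes, tip_of
def ext(cam, st=None):
    i=camera_info(cam); K=np.array([[i['fx'],0,i['cx']],[0,i['fy'],i['cy']],[0,0,1.]])
    if 'rvec' in i:
        Rc=cv2.Rodrigues(np.array(i['rvec'],float))[0]; return K,Rc.T,-Rc.T@np.array(i['tvec'],float).ravel()
    q=np.array(st['eef_rot']); Rt=R.from_quat(q[[1,2,3,0]]).as_matrix(); H=np.array(i['hand_eye'])
    return K,Rt@H[:3,:3],Rt@H[:3,3]+np.array(st['eef_pos'])
def onplane(px,z,E):
    K,A,o=E; d=A@np.linalg.solve(K,[px[0],px[1],1.]); return o+d*(z-o[2])/d[2]
def cloud(depth,E):
    K,A,o=E; v,u=np.mgrid[:400,:640]
    P=np.stack([(u-K[0,2])/K[0,0],(v-K[1,2])/K[1,1],np.ones_like(u)],-1)*depth[...,None]
    return P@A.T+o
def down(yaw):  # tool x axis at yaw, z down
    q=(R.from_euler('z',yaw)*R.from_euler('x',np.pi)).as_quat(); return [q[3],q[0],q[1],q[2]]
def save(n,im,s=1): cv2.imwrite('pics/'+n, cv2.resize(im[...,::-1],None,fx=s,fy=s,interpolation=cv2.INTER_CUBIC))
E
python3 - <<'E'
from h import *
np.set_printoptions(precision=4,suppress=True)
print(camera_info('top'),camera_info('wrist'))
s=monitor.read_state();print(s['eef_rot'],s['eef_pos'],s['width'],s['t'])
for c in('top','scene'):
    im,d=grab_frame(c);save(c+'0.png',im);E=ext(c);P=cloud(d,E)
    for l in 'steriliser timer ring tongs holder teat cap collar dummy saucer feeder spice_jar mug tin oil_bottle'.split():
        r=silhouettes(c,l)
        if r and r[0]['p']>.3:
            p=P[r[0]['pixels']&(d>0)]; print(c,l,round(r[0]['p'],2),r[0]['location'],np.median(p,0),np.percentile(p,3,0),np.percentile(p,97,0))
        else: print(c,l,'none')
E
```

```text
{'fx': 499.80932075590715, 'fy': 499.80932075590715, 'cx': 319.1638801297028, 'cy': 206.66065531859257, 'rvec': array([ 2.1696, -2.1299,  0.1466]), 'tvec': array([0.0084, 0.555 , 1.3398])} {'fx': 288.60848077700155, 'fy': 288.60848077700155, 'cx': 320.8045687360526, 'cy': 201.63577954283667, 'hand_eye': array([[-0.0002, -0.9608, -0.2773,  0.0765],
       [ 1.    , -0.0004,  0.0006, -0.0005],
       [-0.0007, -0.2773,  0.9608, -0.1359],
       [ 0.    ,  0.    ,  0.    ,  1.    ]])}
[-0.0003  0.1666  0.986  -0.0009] [0.1969 0.5661 0.2469] 0.08824563774836078 0.0
top steriliser 0.88 [303.4, 210.2] [0.5411 0.0502 0.044 ] [ 0.4136 -0.0529  0.0369] [0.635  0.1484 0.0788]
top timer 0.62 [304.4, 211.2] [0.5405 0.0502 0.044 ] [ 0.4139 -0.0527  0.0369] [0.635  0.1487 0.0789]
top ring 0.44 [308.6, 248.9] [0.4425 0.0525 0.0535] [0.4209 0.0331 0.0491] [0.4643 0.0739 0.0596]
top tongs 0.65 [290.3, 214.0] [0.5276 0.0942 0.0517] [0.5116 0.0784 0.0453] [0.5448 0.1113 0.0749]
top holder 0.62 [454.0, 246.8] [ 0.452  -0.3582  0.0091] [ 0.4144 -0.4077 -0.0016] [ 0.4998 -0.3087  0.0539]
top teat 0.74 [23
[... 1620 characters left out ...]
524] [ 0.5648 -0.0171  0.0426] [0.6071 0.0229 0.0581]
scene dummy 0.42 [288.4, 197.4] [0.5264 0.0876 0.0528] [0.5196 0.0757 0.0454] [0.5413 0.1007 0.0618]
scene saucer 0.64 [223.4, 196.4] [0.5021 0.3333 0.0053] [0.4476 0.278  0.0028] [0.5493 0.3796 0.0119]
scene feeder 0.78 [366.1, 245.3] [ 0.4216 -0.2223  0.0732] [ 0.4136 -0.2376  0.0064] [ 0.4458 -0.1959  0.1271]
scene spice_jar 0.84 [270.9, 177.0] [0.5733 0.1968 0.08  ] [0.5641 0.1846 0.0453] [0.6015 0.2221 0.1057]
scene mug 0.55 [282.1, 163.9] [0.6588 0.2346 0.0786] [0.6096 0.2075 0.0289] [0.7118 0.287  0.093 ]
scene tin 0.7 [477.3, 237.6] [ 0.6476 -0.3669  0.0439] [ 0.6348 -0.3978  0.0017] [ 0.7037 -0.3307  0.0565]
scene oil_bottle none
```

```bash
python3 -c "
import cv2
a=cv2.imread('pics/top0.png')[130:290,190:480];cv2.imwrite('pics/topc.png',cv2.resize(a,None,fx=2.7,fy=2.7,interpolation=2))"
```

```text
(no output)
```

View pics/topc.png

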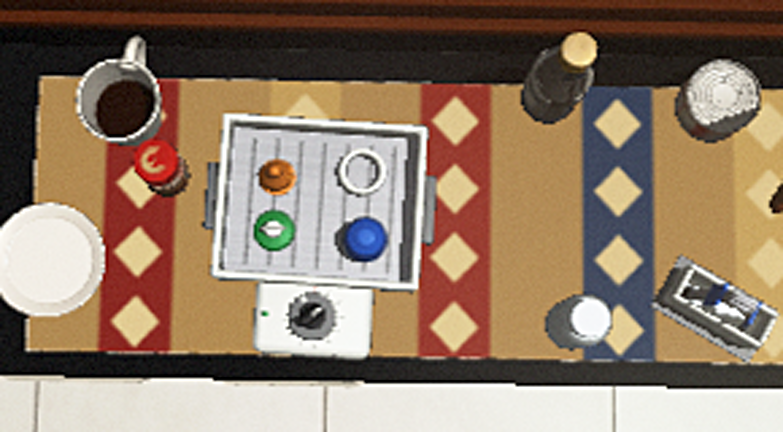

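View pics/scene0.png

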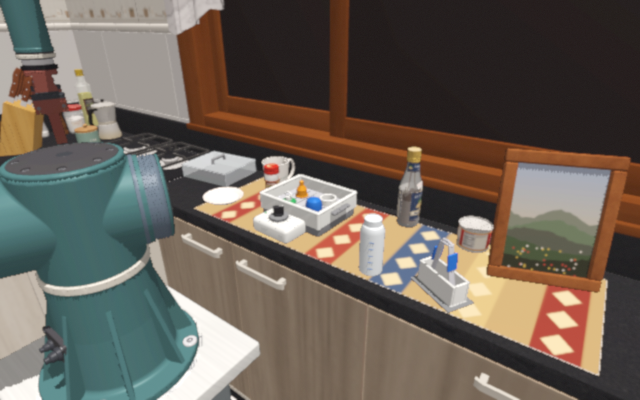

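```bash
python3 - <<'E'
from h import *
np.set_printoptions(precision=4,suppress=True)
manip.move_to([0.46,0.06,0.24],down(np.pi)); 
s=monitor.read_state();im,d=grab_frame('wrist');print(s['eef_pos'],s['q'],s['t']);E=ext('wrist',s)
np.savez('w1.npz',im=im,d=d,K=E[0],A=E[1],o=E[2]); P=cloud(d,E)
save('w1.png',im)
for l in ['timer_grip','ring_mark','basin','steriliser','teat','cap','collar','dummy']:
    r=tip_of('wrist',l); z=dict(timer_grip=.068,ring_mark=.0535,steriliser=0).get(l,.042)
    print(l,[(round(a['p'],2),a['location'],onplane(a['location'],z,E)) for a in r[:2]])
E
```

```text
[0.4601 0.0605 0.2401] [-0.0184  0.1699  1.8015  0.0003  1.17   -1.5898] 3.65
timer_grip [(0.61, [317.1, 175.9], array([0.4434, 0.0565, 0.068 ]))]
ring_mark [(0.66, [320.4, 184.7], array([0.4565, 0.06  , 0.0535]))]
basin [(0.95, [310.6, 255.5], array([0.5514, 0.0475, 0.042 ]))]
steriliser [(0.96, [311.1, 221.6], array([0.5209, 0.0471, 0.    ])), (0.68, [310.8, 254.1], array([0.5703, 0.0463, 0.    ]))]
teat []
cap [(0.68, [272.0, 232.3], array([ 0.5196, -0.0001,  0.042 ]))]
collar [(0.62, [277.9, 282.5], array([0.5903, 0.0043, 0.042 ]))]
dummy [(0.58, [351.1, 239.9], array([0.5299, 0.0985, 0.042 ])), (0.32, [424.5, 264.5], array([0.5641, 0.1939, 0.042 ]))]
```

View pics/w1.png

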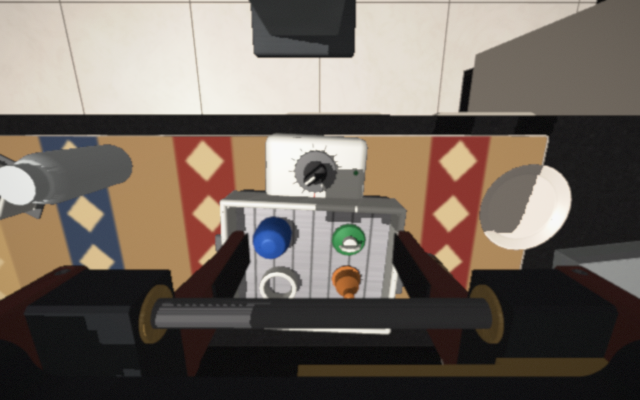

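```bash
python3 - <<'E'
from h import *
np.set_printoptions(precision=4,suppress=True)
f=np.load('w1.npz');E=(f['K'],f['A'],f['o']);P=cloud(f['d'],E);im=f['im']
save('t1.png',im[130:220,260:380],6)
m=np.zeros((400,640),bool);m[140:192,290:345]=1
for lo,hi in((.072,.084),(.064,.084),(.05,.057)):
    p=P[m&(P[...,2]>lo)&(P[...,2]<hi)];c=p.mean(0)
    w,v=np.linalg.eigh(np.cov(p[:,:2].T)); print(len(p),c,w**.5,v[:,1],np.degrees(np.arctan2(v[1,1],v[0,1])),(p.min(0)+p.max(0))/2)
# basin rim
p=P[(P[...,2]>.068)&(P[...,2]<.08)&(P[...,0]>.465)&(P[...,0]<.66)&(abs(P[...,1]-.05)<.12)].astype(np.float32)
r=cv2.minAreaRect(p[:,:2]*1000);print(r)
# red mark
hsv=cv2.cvtColor(im,cv2.COLOR_RGB2HSV);mm=m&((hsv[...,0]<8)|(hsv[...,0]>172))&(hsv[...,1]>100);print(P[mm].mean(0) if mm.any() else 0, mm.sum())
E
```

```text
237 [0.4411 0.0537 0.0768] [0.0029 0.0075] [-0.6187  0.7856] 128.2215286206314 [0.4412 0.0538 0.0759]
263 [0.4406 0.0537 0.0759] [0.003  0.0077] [-0.6161  0.7877] 128.02871701756038 [0.4412 0.0535 0.0718]
985 [0.44   0.0538 0.0525] [0.0132 0.0138] [0.5806 0.8142] 54.50600988756928 [0.4409 0.0533 0.0535]
((555.3131713867188, 47.95867919921875), (205.6559295654297, 166.16847229003906), 87.16907501220703)
0 0
```

View pics/t1.png

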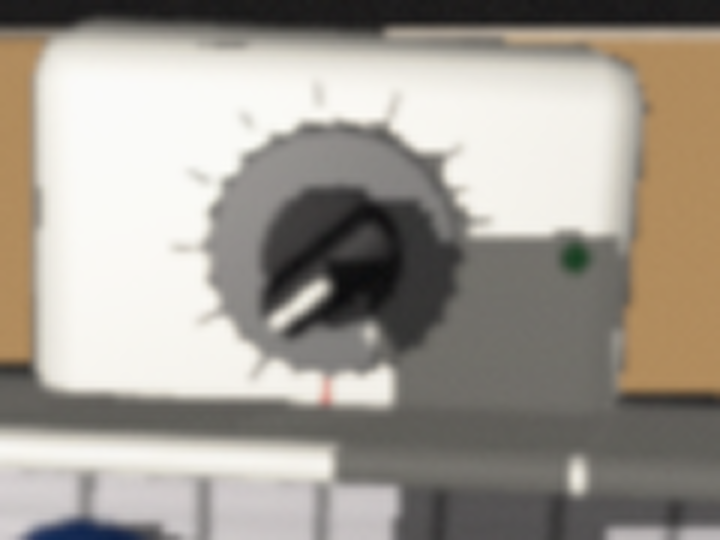

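```bash
python3 - <<'E'
from h import *
c=[0.441,0.0537]; y=np.radians
def st(m):
    s=monitor.read_state();print(m,round(s['t'],2),np.round(s['eef_pos'],4),round(s['width'],4),np.round(s['contact_force'],2),np.round(s['moment'],3),np.round(s['finger_force'],1))
manip.move_to(c+[0.15],down(y(160)));st('above')
manip.move_l(c+[0.087],rate=0.08);st('down')
manip.grasp(8);st('grip')
for a in (165,169,173,177,178.5):
    manip.move_to(c+[0.087],down(y(a)))
    st(a)
E
```

```text
above 4.56 [0.441  0.0537 0.15  ] 0.0881 [-0.01  0.22  0.19] [ 0.034 -0.008 -0.039] 0.0
down 5.5 [0.4415 0.0537 0.0874] 0.0878 [-0.08  0.2  -1.25] [-0.023 -0.026 -0.008] 0.0
grip 6.67 [0.4399 0.0548 0.0868] 0.0101 [-1.88  6.63  0.77] [ 1.183  0.259 -0.016] 8.0
165 6.92 [0.4398 0.0546 0.0868] 0.0101 [-1.22  5.2   0.66] [0.965 0.311 0.072] 8.0
169 7.17 [0.4397 0.0544 0.0868] 0.0103 [-2.62  5.86  1.28] [ 0.967  0.404 -0.002] 8.0
173 7.42 [0.4397 0.0542 0.0867] 0.0102 [-3.45  4.23  1.6 ] [0.808 0.512 0.042] 8.0
177 7.67 [0.4397 0.0541 0.0867] 0.0101 [-3.6   5.    0.85] [0.749 0.61  0.04 ] 8.0
178.5 7.92 [0.4398 0.054  0.0868] 0.0104 [-3.54  3.97  1.57] [ 0.737  0.626 -0.116] 8.0
```

```bash
python3 - <<'E'
from h import *
np.set_printoptions(precision=4,suppress=True)
c=[0.441,0.0537]; y=np.radians
manip.move_to(c+[0.087],down(y(179.5)));print(monitor.read_state()['moment'])
manip.move_to(c+[0.087],down(y(177.2)));print(monitor.read_state()['moment'])
manip.gripper_open(); manip.move_l(c+[0.15],rate=.15)
manip.move_to([0.47,0.0537,0.22],down(np.pi))
s=monitor.read_state();im,d=grab_frame('wrist');E=ext('wrist',s);P=cloud(d,E);np.savez('w2.npz',im=im,d=d,K=E[0],A=E[1],o=E[2]);print(s['t'],s['width'])
p=P[(P[...,2]>.066)&(P[...,2]<.084)&(np.hypot(P[...,0]-.441,P[...,1]-.054)<.017)]
w,v=np.linalg.eigh(np.cov(p[:,:2].T));print(p.mean(0),np.degrees(np.arctan(v[1,1]/v[0,1])),w**.5)
p=P[(P[...,2]>.068)&(P[...,2]<.08)&(P[...,0]>.465)&(P[...,0]<.66)&(abs(P[...,1]-.05)<.12)].astype(np.float32)
print(cv2.minAreaRect(p[:,:2]*1000))
print([(a['p'],onplane(a['location'],.0535,E)) for a in tip_of('wrist','ring_mark')])
v,u=[int(x) for x in np.argwhere(np.hypot(P[...,0]-.441,P[...,1]-.054)<.004).mean(0)]
save('t2.png',im[max(v-45,0):v+45,u-60:u+60],5)
E
```

```text
[ 0.702   0.5583 -0.1546]
[ 0.7648  0.5833 -0.0016]
10.6417 0.08802718797608247
[0.4407 0.0536 0.0767] -3.3487593982921915 [0.0028 0.0077]
((555.2879028320312, 48.146514892578125), (205.6967315673828, 166.1530303955078), 87.3135757446289)
[(0.87, array([0.4595, 0.0606, 0.0535]))]
```

View pics/t2.png

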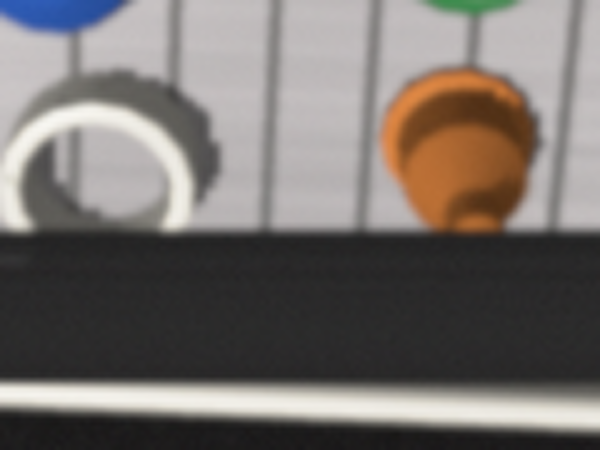

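```bash
python3 - <<'E'
from h import *
np.set_printoptions(precision=4,suppress=True)
c=[0.4408,0.0537]; y=np.radians
f=np.load('w2.npz');P2=cloud(f['d'],(f['K'],f['A'],f['o']))
manip.move_to(c+[0.14],down(y(176.8)));manip.move_l(c+[0.087],rate=.12)
manip.grasp(6);manip.move_to(c+[0.087],down(y(178.8)));print(monitor.read_state()['moment'],monitor.read_state()['width'])
manip.gripper_open(); manip.move_l(c+[0.14],rate=.15)
def look(n,pos,yaw):
    manip.move_to(pos,down(yaw));s=monitor.read_state();im,d=grab_frame('wrist');E=ext('wrist',s);print(n,s['t'],s['q'])
    np.savez(n+'.npz',im=im,d=d,K=E[0],A=E[1],o=E[2]);save(n+'.png',im);return im,d,E,cloud(d,E)
im,d,E,P=look('w3',[0.49,0.07,0.28],np.pi)
for l in ('teat','timer','dummy'):
    r=silhouettes('wrist',l)
    if r: p=P[r[0]['pixels']&(d>0)];print(l,r[0]['p'],np.median(p,0),p.min(0),p.max(0))
print('ring',[(a['p'],a['location'],onplane(a['location'],.0535,E)) for a in tip_of('wrist','ring_mark')])
p=P[(P[...,2]>.066)&(P[...,2]<.084)&(np.hypot(P[...,0]-.441,P[...,1]-.054)<.017)]
w,v=np.linalg.eigh(np.cov(p[:,:2].T));print('bar',np.degrees(np.arctan(v[1,1]/v[0,1])))
im,d,E,P=look('w4',[0.46,-0.33,0.26],np.pi)
for l in ('tongs','tongs_grip','holder'):
    r=tip_of('wrist',l);z=dict(tongs_grip=.078).get(l,0.)
    print(l,[(a['p'],a['location'],onplane(a['location'],z,E)) for a in r])
p=P[(abs(P[...,2]-.05)<.006)&(np.hypot(P[...,0]-.45,P[...,1]+.36)<.08)].astype(np.float32)
print(cv2.minAreaRect(p[:,:2]*1000),len(p))
p=P[(P[...,2]>.06)&(P[...,2]<.13)&(np.hypot(P[...,0]-.45,P[...,1]+.36)<.05)].astype(np.float32)
print('tongs',cv2.minAreaRect(p[:,:2]*1000),len(p),p.mean(0),p.max(0))
E
```

```text
[ 0.6756 -0.0861 -0.1506] 0.010322062516953428
w3 15.5917 [ 0.0023  0.1772  1.688  -0.0001  1.2787 -1.5686]
teat 0.57 [0.5765 0.0914 0.0636] [0.5641 0.073  0.0386] [0.6081 0.1108 0.0893]
timer 0.85 [0.4409 0.0541 0.0726] [0.4282 0.0408 0.0511] [0.4547 0.0665 0.0789]
dummy 0.67 [0.5252 0.0938 0.0487] [0.5077 0.0742 0.0425] [0.5488 0.1146 0.0753]
ring [(0.7, [166.1, 289.9], array([ 0.6471, -0.1507,  0.0535])), (0.59, [310.8, 156.3], array([0.4575, 0.0574, 0.0535]))]
bar -2.59746267085154
w4 17.3333 [-0.7429  0.2987  1.569   0.0005  1.2741 -2.3147]
tongs []
tongs_grip []
holder [(0.62, [299.1, 177.8], array([ 0.4635, -0.3591,  0.    ]))]
((460.0836486816406, -361.4659423828125), (99.76272583007812, 40.297386169433594), 60.38520431518555) 743
tongs ((458.48931884765625, -359.741455078125), (48.31192398071289, 23.71462631225586), 61.961727142333984) 669 [ 0.4567 -0.3604  0.1032] [ 0.4778 -0.3334  0.1201]
```

View pics/w4.png

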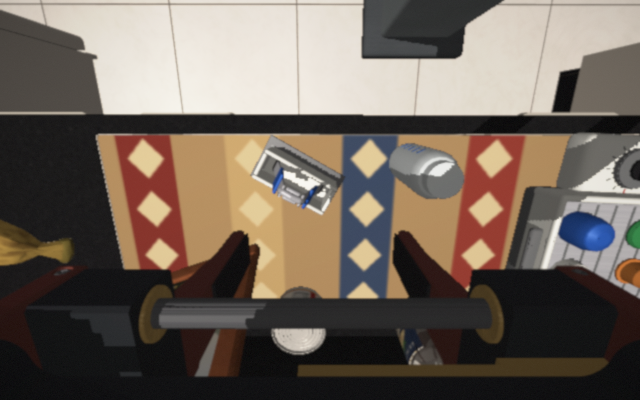

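View pics/w3.png

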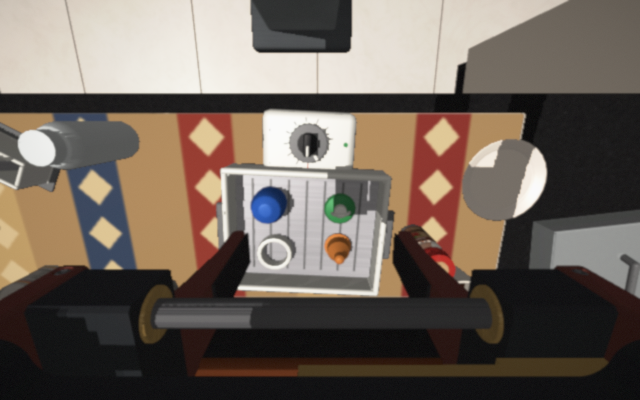

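```bash
python3 - <<'E'
from h import *
np.set_printoptions(precision=4,suppress=True)
for n in('w1','w2','w3'):
    f=np.load(n+'.npz');E=(f['K'],f['A'],f['o']);P=cloud(f['d'],E);g=f['im'].astype(float).min(-1)
    Q=P[...,:2]-[.4408,.0537];r=np.hypot(Q[...,0],Q[...,1]);a=np.degrees(np.arctan2(Q[...,1],Q[...,0]))
    m=(r>.016)&(r<.0235)&(abs(P[...,2]-.0535)<.004)&(abs(a)<70); md=np.median(g[m]);
    k=np.argsort(-np.where(m,g,0).ravel())[:8]; print(n,[(int(a.ravel()[i]),round(r.ravel()[i]*1000),int(g.ravel()[i])) for i in k],md)
f=np.load('w4.npz');E=(f['K'],f['A'],f['o']);P=cloud(f['d'],E);h=cv2.cvtColor(f['im'],cv2.COLOR_RGB2HSV)
m=(abs(h[...,0].astype(int)-112)<15)&(h[...,1]>110)&(P[...,2]>.055)&(np.hypot(P[...,0]-.46,P[...,1]+.36)<.06)
n,lab,st,ce=cv2.connectedComponentsWithStats(m.astype(np.uint8))
for i in range(1,n):
    p=P[lab==i];print(st[i,4],p.mean(0),p.min(0),p.max(0))
p=P[(P[...,2]>.108)&(P[...,2]<.13)&(np.hypot(P[...,0]-.46,P[...,1]+.36)<.06)].astype(np.float32);print('bow',len(p),p.mean(0),cv2.minAreaRect(p[:,:2]*1000))
im=f['im'];save('h4.png',im[130:225,240:360],6)
E
```

```text
w1 [(-66, 23, 185), (23, 18, 179), (22, 19, 165), (-69, 23, 160), (26, 18, 154), (-26, 23, 152), (-56, 23, 151), (24, 17, 151)] 125.0
w2 [(-55, 23, 178), (-66, 23, 173), (-51, 23, 166), (-40, 23, 166), (-36, 23, 163), (-69, 23, 161), (-24, 23, 159), (-10, 23, 152)] 90.0
w3 [(26, 20, 234), (28, 21, 232), (25, 21, 230), (27, 22, 227), (30, 20, 222), (28, 19, 222), (23, 19, 219), (24, 22, 215)] 139.0
118 [ 0.4479 -0.3758  0.0909] [ 0.4378 -0.3839  0.071 ] [ 0.4594 -0.3698  0.0978]
83 [ 0.4658 -0.3419  0.0922] [ 0.4566 -0.3493  0.0673] [ 0.4761 -0.3345  0.0979]
bow 334 [ 0.4578 -0.3595  0.1154] ((458.6961364746094, -359.7592468261719), (27.98236083984375, 13.833368301391602), 62.1758918762207)
```

View pics/h4.png

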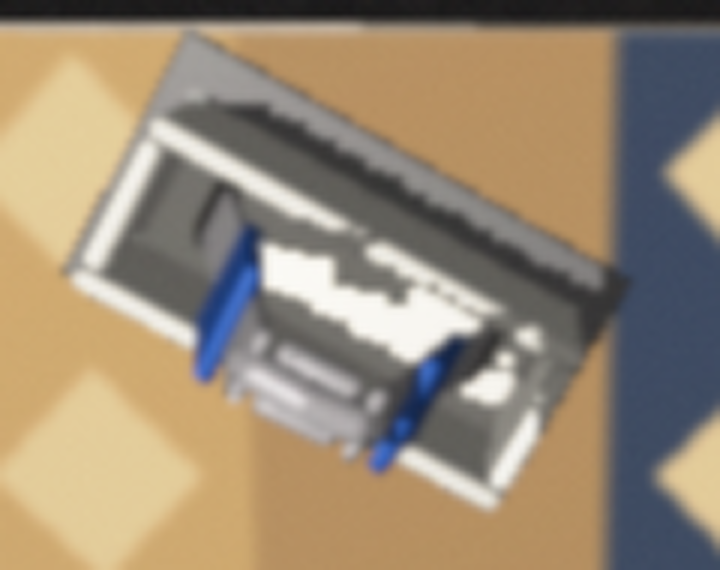

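```bash
python3 - <<'E'
from h import *
c=[0.4583,-0.3597]; Q=down(np.radians(152))
def st(m):
    s=monitor.read_state();print(m,round(s['t'],2),np.round(s['eef_pos'],4),round(s['width'],4),np.round(s['contact_force'],2),np.round(s['moment'],3),np.round(s['finger_force'],1))
manip.move_to(c+[0.17],Q);manip.move_l(c+[0.084],rate=.12);st('down')
for g in (5.5,11,5.5): manip.grasp(g);st(g)
E
```

```text
down 18.91 [ 0.4589 -0.3602  0.0849] 0.0879 [-0.08 -0.52 -0.18] [-0.002 -0.038 -0.037] 0.0
5.5 19.71 [ 0.4585 -0.3599  0.0842] 0.0462 [ 0.57 -0.89  3.06] [-0.009  0.071  0.03 ] 5.5
11 19.97 [ 0.4587 -0.3601  0.0846] 0.0339 [-0.3  -0.22  5.2 ] [ 0.036  0.044 -0.004] 11.0
5.5 20.18 [ 0.4588 -0.3602  0.0846] 0.0337 [0.16 1.14 4.64] [-0.015  0.044  0.043] 5.5
```

```bash
python3 - <<'E'
from h import *
def st(m):
    s=monitor.read_state();print(m,round(s['t'],2),round(s['width'],4),np.round(s['contact_force'],2),np.round(s['finger_force'],1))
manip.wait(.3);st('w')
for g in (4,3): manip.grasp(g);st(g);manip.wait(.3);st(g)
manip.grasp(6);manip.wait(.3);st(6)
E
```

```text
w 20.48 0.0342 [-0.79  0.77  5.73] 5.5
4 20.7 0.034 [-0.08 -0.5   5.97] 4.0
4 21.0 0.0337 [-1.37 -0.74  5.18] 4.0
3 21.22 0.0365 [-1.65 -2.13  3.36] 3.0
3 21.52 0.0356 [-0.95 -2.78  4.33] 3.0
6 22.07 0.0346 [ 0.2  -1.24  1.14] 6.0
```

```bash
python3 - <<'E'
from h import *
def st(m):
    s=monitor.read_state();print(m,round(s['t'],2),round(s['width'],4),np.round(s['contact_force'],2),np.round(s['moment'],2),np.round(s['finger_force'],1))
    return s['width']
manip.gripper_open();st('o')
for g in (6,7,7.5,8,8.5,9,9.5):
    manip.grasp(g);w=st(g)
    if w<.0418: break
E
```

```text
o 23.02 0.0876 [ 0.32 -0.26 -0.36] [-0.06  0.02 -0.03] 0.0
6 23.85 0.044 [-1.09  0.11  2.44] [-0.02 -0.02 -0.05] 6.0
7 24.07 0.0429 [-0.14 -0.11  3.2 ] [0.01 0.06 0.02] 7.0
7.5 24.28 0.0428 [ 0.49 -0.13  5.34] [0.02 0.01 0.  ] 7.5
8 24.5 0.043 [ 0.26 -0.7   4.42] [ 0.01 -0.02  0.  ] 8.0
8.5 24.72 0.0431 [0.16 0.21 5.76] [0.01 0.03 0.04] 8.5
9 24.98 0.0417 [-0.16  0.38  4.23] [ 0.06 -0.   -0.02] 9.0
```

```bash
python3 - <<'E'
from h import *
from scipy.optimize import least_squares
np.set_printoptions(precision=4,suppress=True)
for n in('w1','w2','w3'):
    f=np.load(n+'.npz');P=cloud(f['d'],(f['K'],f['A'],f['o']));h=cv2.cvtColor(f['im'],cv2.COLOR_RGB2HSV)
    m=(h[...,0]>5)&(h[...,0]<18)&(h[...,1]>140)&(np.hypot(P[...,0]-.58,P[...,1]-.092)<.03)&(P[...,2]>.04)
    for lo,hi,r in((.048,.061,.015),(.043,.0465,.019)):
        p=P[m&(P[...,2]>lo)&(P[...,2]<hi)]
        if len(p)<8: continue
        s=least_squares(lambda c:np.hypot(p[:,0]-c[0],p[:,1]-c[1])-r,[.583,.092],loss='soft_l1',f_scale=.001);print(n,r,len(p),s.x,s.cost**.5)
    p=P[m&(P[...,2]>.08)];print(n,'top',len(p),p.mean(0) if len(p) else 0)
# saucer: rim circle from top view depth
c=[0.4583,-0.3597];Q=down(np.radians(152))
manip.move_l(c+[0.26],rate=.2)
T=cloud(grab_frame('top')[1],ext('top'));p=T[(T[...,2]>.010)&(T[...,2]<.018)&(np.hypot(T[...,0]-.5,T[...,1]-.331)<.075)]
s=least_squares(lambda c:np.hypot(p[:,0]-c[0],p[:,1]-c[1])-.058,[.5,.331],loss='soft_l1',f_scale=.002);print('saucer top',s.x,len(p),cv2.minEnclosingCircle(p[:,:2].astype(np.float32)))
s=monitor.read_state();print(s['t'],s['width'],s['contact_force'],s['eef_pos'])
im,d=grab_frame('wrist');Rt=np.array(camera_info('wrist')['hand_eye']);K=ext('wrist',s)[0]
P=cloud(d,(K,Rt[:3,:3],Rt[:3,3]))  # tool frame
m=(d>0)&(abs(P[...,0])<.03)&(abs(P[...,1])<.05)&(P[...,2]>.03)&(P[...,2]<.1)
for lo in np.arange(.03,.1,.01):
    for sg in(-1,1):
        p=P[m&(P[...,2]>=lo)&(P[...,2]<lo+.01)&(P[...,1]*sg>0)]
        if len(p)>3:print(round(lo,2),sg,len(p),np.median(p,0),p.min(0),p.max(0))
save('l.png',im)
E
```

```text
w1 0.015 121 [0.5836 0.0927] 0.002518848580192031
w1 0.019 135 [0.5864 0.093 ] 0.010689272125015678
w1 top 65 [0.579  0.0921 0.0849]
w2 0.015 140 [0.5837 0.0926] 0.0028556920277426354
w2 0.019 164 [0.5862 0.0932] 0.01208832849575788
w2 top 41 [0.5782 0.092  0.0837]
w3 0.015 83 [0.5836 0.0927] 0.0020200662676968088
w3 0.019 108 [0.5863 0.0931] 0.009455191626318216
w3 top 77 [0.5806 0.0922 0.0855]
saucer top [0.4987 0.3284] 463 ((0.49368900060653687, 0.3329038619995117), 0.06543430685997009)
26.0583 0.033519068953318604 [-0.059  -0.0624 -0.7435] [ 0.4575 -0.359   0.2583]
0.03 -1 28 [ 0.0065 -0.0146  0.0342] [ 0.0051 -0.0167  0.0302] [ 0.0072 -0.0128  0.0399]
0.03 1 27 [0.0065 0.0133 0.0353] [0.0054 0.0114 0.03  ] [0.007  0.0153 0.0399]
0.04 -1 30 [ 0.0064 -0.016   0.0447] [ 0.0026 -0.0175  0.0403] [ 0.007  -0.0141  0.0499]
0.04 1 27 [0.0063 0.0146 0.0452] [0.0023 0.013  0.0404] [0.007  0.016  0.0492]
0.05 -1 19 [ 0.0066 -0.0169  0.0548] [ 0.0064 -0.0183  0.0502] [ 0.0073 -0.0154  0.0599]
0.05 1 21 [0.0066 0.0155 0.0545] [0.0059 0.0141 0.0502] [0.0071 0.0169 0.0599]
0.06 -1 71 [ 0.0046 -0.0195  0.0662] [-0.007  -0.0207  0.0601] [ 0.0079 -0.0159  0.0698]
0.06 1 73 [0.0054 0.0181 0.0661] [-0.0071  0.0145  0.0606] [0.0083 0.0194 0.0695]
0.07 -1 43 [ 0.0071 -0.0162  0.0737] [-0.0062 -0.0203  0.0703] [ 0.008  -0.0156  0.0792]
0.07 1 40 [0.0071 0.0147 0.0737] [-0.006   0.0142  0.0701] [0.0082 0.0188 0.0791]
```

```bash
python3 - <<'E'
from h import *
np.set_printoptions(precision=4,suppress=True)
manip.grasp(6)
manip.move_to([0.50,-0.15,0.26],down(np.radians(165)));print(monitor.read_state()['width'])
manip.move_to([0.583,0.0927,0.21],down(np.radians(177)))
s=monitor.read_state();print(s['t'],s['width'],s['contact_force'],s['eef_pos'])
im,d=grab_frame('wrist');H=np.array(camera_info('wrist')['hand_eye']);K=ext('wrist',s)[0]
P=cloud(d,(K,H[:3,:3],H[:3,3]));W=cloud(d,ext('wrist',s))
m=(d>0)&(abs(P[...,0])<.03)&(abs(P[...,1])<.05)&(P[...,2]>.055)&(P[...,2]<.1)
for lo in np.arange(.055,.1,.008):
    for sg in(-1,1):
        p=P[m&(P[...,2]>=lo)&(P[...,2]<lo+.008)&(P[...,1]*sg>0)]
        if len(p)>3:print(round(lo,3),sg,len(p),np.median(p,0),p.min(0),p.max(0))
save('hov.png',im[80:380,170:470],2)
sets={'hov':W,'top':cloud(grab_frame('top')[1],ext('top'))}
for n in('w1','w3'):
    f=np.load(n+'.npz');sets[n]=cloud(f['d'],(f['K'],f['A'],f['o']))
for n,C in sets.items():
    p=C[(C[...,2]>.0095)&(C[...,2]<.02)&(np.hypot(C[...,0]-.5,C[...,1]-.331)<.075)]
    if len(p)<30: print(n,len(p));continue
    q=p[:,:2]; 
    A=np.c_[2*q,np.ones(len(q))];x=np.linalg.lstsq(A,(q**2).sum(1),rcond=None)[0];r=np.sqrt(x[2]+x[:2]@x[:2])
    print(n,len(p),x[:2],r,q.min(0),q.max(0))
E
```

```text
0.03529793974280438
28.3 0.035490104341110204 [ 0.7068 -0.4683 -0.55  ] [0.5833 0.0912 0.2101]
0.055 -1 17 [ 0.0066 -0.0185  0.0578] [-0.0026 -0.0197  0.055 ] [ 0.0073 -0.0172  0.0626]
0.055 1 16 [0.0065 0.0179 0.0586] [-0.0032  0.0163  0.0558] [0.0069 0.0189 0.0627]
0.063 -1 65 [ 0.0055 -0.0201  0.0664] [-0.0071 -0.0219  0.0636] [ 0.008  -0.0168  0.0709]
0.063 1 68 [0.0046 0.019  0.0663] [-0.0073  0.0158  0.0635] [0.0083 0.021  0.071 ]
0.071 -1 35 [ 0.0075 -0.0178  0.0734] [-0.0018 -0.0216  0.071 ] [ 0.0082 -0.0168  0.0789]
0.071 1 31 [0.0077 0.0174 0.0735] [0.0013 0.0159 0.0713] [0.0084 0.0209 0.0789]
hov 2288 [0.4976 0.3292] 0.055610074715304283 [0.4383 0.2701] [0.557  0.3896]
top 537 [0.4991 0.3294] 0.04961218877730569 [0.4418 0.2713] [0.5628 0.3873]
w1 1411 [0.4976 0.329 ] 0.05559518765928678 [0.4389 0.2701] [0.5568 0.3891]
w3 1244 [0.4976 0.329 ] 0.055563970714472964 [0.439  0.2703] [0.557  0.3887]
```

View pics/hov.png

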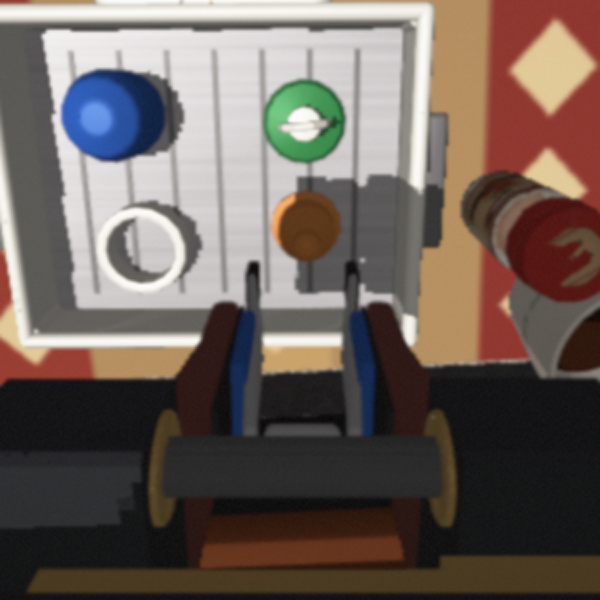

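```bash
python3 - <<'E'
from h import *
np.set_printoptions(precision=4,suppress=True)
x,y=0.583,0.0927
manip.grasp(3)
for z in(.195,.205,.195):
    manip.move_l([x,y,z],rate=.1);s=monitor.read_state();print(s['t'],s['width'],s['contact_force'])
    if s['width']>.039: break
d=grab_frame('wrist')[1];H=np.array(camera_info('wrist')['hand_eye']);K=ext('wrist',s)[0]
P=cloud(d,(K,H[:3,:3],H[:3,3]));W=cloud(d,ext('wrist',s))
for sg in(-1,1):
    p=P[(d>0)&(abs(P[...,0])<.03)&(abs(P[...,1])<.05)&(P[...,2]>.058)&(P[...,2]<.1)&(P[...,1]*sg>0)];print(sg,np.median(p,0),p.min(0),p.max(0))
p=W[(W[...,2]>.048)&(W[...,2]<.061)&(np.hypot(W[...,0]-.583,W[...,1]-.093)<.02)];print(len(p),p.mean(0),p.min(0),p.max(0))
p=W[(W[...,2]>.08)&(W[...,2]<.095)&(np.hypot(W[...,0]-.583,W[...,1]-.093)<.02)];print(len(p),p.mean(0),p.min(0),p.max(0))
E
```

```text
29.0 0.04881980448864976 [-0.5028 -0.3622 -0.4542]
-1 [ 0.0064 -0.0328  0.0673] [-0.0074 -0.0358  0.0584] [ 0.0082 -0.0289  0.0799]
1 [0.0064 0.032  0.0673] [-0.0076  0.0281  0.0583] [0.0084 0.0352 0.0794]
81 [0.5716 0.0931 0.0551] [0.5684 0.0792 0.0484] [0.5978 0.1073 0.0608]
169 [0.5821 0.0928 0.086 ] [0.5768 0.0863 0.0802] [0.5886 0.099  0.0894]
```

```bash
cat >> h.py <<'E'
def tips():
    s=monitor.read_state();d=grab_frame('wrist')[1];H=np.array(camera_info('wrist')['hand_eye']);K=ext('wrist',s)[0]
    P=cloud(d,(K,H[:3,:3],H[:3,3])); print('t',round(s['t'],2),'w',round(s['width'],4),'F',np.round(s['contact_force'],2),'z',round(s['eef_pos'][2],4))
    for sg in(-1,1):
        p=P[(d>0)&(abs(P[...,0])<.02)&(abs(P[...,1])<.045)&(P[...,2]>.055)&(P[...,2]<.1)&(P[...,1]*sg>0)];top=p[abs(p[:,0])<.004]
        print(sg,np.round(np.median(p,0),4),'inner',round(abs(p[:,1]).min(),4),'zmax',np.round(np.sort(p[:,2])[-4:],4),'padtop',np.round(np.median(top[:,2]),4) if len(top) else 0)
E
python3 - <<'E'
from h import *
for g in(4.5,5.5):
    manip.grasp(g); manip.move_l([0.583,0.0927,.195 if g>5 else .19],rate=.1); tips()
E
```

```text
t 29.67 w 0.0413 F [ 0.52 -0.84 -1.51] z 0.1895
-1 [ 0.0066 -0.0256  0.0675] inner 0.0219 zmax [0.0783 0.0788 0.0792 0.0805] padtop 0.067
1 [0.0066 0.0248 0.0677] inner 0.0212 zmax [0.0786 0.0789 0.079  0.0801] padtop 0.0674
t 30.31 w 0.0373 F [-0.21 -0.67 -0.34] z 0.1956
-1 [ 0.0066 -0.0212  0.068 ] inner 0.0187 zmax [0.0797 0.0798 0.0799 0.0805] padtop 0.068
1 [0.0065 0.0203 0.0681] inner 0.0175 zmax [0.0799 0.0801 0.0803 0.0805] padtop 0.068
```

```bash
python3 - <<'E'
from h import *
x,y=0.583,0.0932
for z in(.165,.145,.130):
    manip.move_l([x,y,z],rate=.08)
    s=monitor.read_state();print(np.round(s['eef_pos'],4),round(s['width'],4),np.round(s['contact_force'],2))
    if s['contact_force'][2]>3: raise SystemExit('touch')
tips()
manip.grasp(14);manip.wait(.2);tips()
manip.move_l([x,y,.15],rate=.05);manip.move_l([x,y,.21],rate=.12);tips()
s=monitor.read_state();im,d=grab_frame('wrist');E=ext('wrist',s);P=cloud(d,E);h=cv2.cvtColor(im,cv2.COLOR_RGB2HSV)
m=(d>0)&(h[...,0]>5)&(h[...,0]<18)&(h[...,1]>140)&(np.hypot(P[...,0]-.583,P[...,1]-.093)<.035)&(P[...,2]>.04)
p=P[m];print(len(p),p.mean(0),p.min(0),p.max(0));save('lift.png',im[80:380,170:470],2);np.savez('lift.npz',im=im,d=d,K=E[0],A=E[1],o=E[2])
E
```

```text
[0.5828 0.0932 0.1646] 0.0373 [-0.7  -0.31 -0.1 ]
[0.5827 0.0932 0.1447] 0.0372 [ 0.24 -0.73 -0.35]
[0.5826 0.0932 0.1296] 0.0371 [ 0.7  -0.13 -0.62]
t 31.62 w 0.0371 F [ 0.7  -0.13 -0.62] z 0.1296
-1 [ 0.0071 -0.0212  0.0882] inner 0.0 zmax [0.0904 0.0904 0.0904 0.0905] padtop 0.0878
1 [0.0069 0.0218 0.0881] inner 0.0006 zmax [0.0904 0.0905 0.0906 0.0906] padtop 0.0877
t 32.08 w 0.034 F [ 0.09  0.34 -0.76] z 0.1302
-1 [ 0.0072 -0.0233  0.0888] inner 0.0 zmax [0.0914 0.0914 0.0915 0.0915] padtop 0.0888
1 [0.0069 0.0234 0.0887] inner 0.0006 zmax [0.091  0.091  0.0915 0.0916] padtop 0.0886
t 33.33 w 0.0341 F [ 0.54 -0.14 -0.41] z 0.2095
-1 [ 0.0078 -0.0088  0.067 ] inner 0.0 zmax [0.088  0.0883 0.0885 0.0886] padtop 0.0631
1 [0.0077 0.0086 0.0671] inner 0.0006 zmax [0.088  0.0882 0.0885 0.0888] padtop 0.063
1759 [0.57573878 0.09353525 0.15922334] [0.55321056 0.06675878 0.12180743] [0.59480828 0.11954504 0.29035536]
```

```bash
python3 - <<'E'
from h import *
x,y=0.4978,0.3301;Q=down(np.radians(177))
manip.move_l([0.583,0.0932,.25],rate=.2)
manip.move_to([x,y,.20],Q)
print(monitor.read_state()['t'],monitor.read_state()['width'])
manip.move_l([x,y,.105],rate=.12);manip.move_l([x,y,.0965],rate=.03);manip.wait(.2)
def fz(): 
    r=[]
    for _ in range(5): r.append(monitor.read_state()['contact_force'][2]); manip.wait(.02)
    return np.mean(r)
f0=fz();z=.0965;print('f0',f0)
while z>.0915:
    z-=.0006;manip.move_l([x,y,z],rate=.01);f=fz();print(round(z,4),round(monitor.read_state()['eef_pos'][2],4),round(f,2))
    if f-f0>1.2: break
s=monitor.read_state();print(s['t'],s['width'],s['eef_pos'])
E
```

```text
34.7917 0.03359892114097538
f0 -1.0742236991134744
0.0959 0.0959 -1.04
0.0953 0.0953 -1.08
0.0947 0.0947 -0.49
0.0941 0.0941 -0.8
0.0935 0.0936 0.43
38.1167 0.03388277405272188 [0.4978995  0.33010728 0.09356976]
```

```bash
python3 - <<'E'
from h import *
for g in(3,):
    manip.grasp(g);manip.wait(.2);s=monitor.read_state();print(s['t'],s['width'],s['contact_force'])
tips()
P=cloud(grab_frame('top')[1],ext('top'));
E
```

```text
38.625 0.048643802384397763 [ 0.23483964  0.92110502 -0.28718032]
t 38.62 w 0.0486 F [ 0.23  0.92 -0.29] z 0.0935
-1 [ 0.0071 -0.0218  0.088 ] inner 0.0 zmax [0.0905 0.0905 0.0907 0.0908] padtop 0.0879
1 [0.007  0.0218 0.088 ] inner 0.0006 zmax [0.0902 0.0902 0.0903 0.0904] padtop 0.0878
```

```bash
python3 - <<'E'
from h import *
x,y=0.4978,0.3301
manip.grasp(4.2);print(monitor.read_state()['width'])
manip.move_l([x,y,.115],rate=.06);print(monitor.read_state()['width'])
manip.move_l([x,y,.20],rate=.12);tips()
s=monitor.read_state();im,d=grab_frame('wrist');P=cloud(d,ext('wrist',s));h=cv2.cvtColor(im,cv2.COLOR_RGB2HSV)
m=(d>0)&(h[...,0]>5)&(h[...,0]<18)&(h[...,1]>140)&(np.hypot(P[...,0]-x,P[...,1]-y)<.04)&(P[...,2]<.08)
p=P[m];print(len(p),p.mean(0),p.min(0),p.max(0));q=p[p[:,2]>.043];print('nip',q.mean(0),q.min(0),q.max(0))
save('placed.png',im[80:380,170:470],2)
E
```

```text
0.04381373926929134
0.04329163940511675
t 40.45 w 0.0435 F [-0.2  -0.57 -0.62] z 0.1992
-1 [ 0.0066 -0.0271  0.0699] inner 0.0226 zmax [0.0817 0.0819 0.0821 0.0833] padtop 0.0684
1 [0.0065 0.0262 0.0696] inner 0.0218 zmax [0.0812 0.0826 0.083  0.083 ] padtop 0.0685
707 [0.49292063 0.33054    0.02986137] [0.48035339 0.31308916 0.00728522] [0.51049703 0.34716011 0.05290432]
nip [0.49705343 0.32965493 0.04982899] [0.49169795 0.32337319 0.04304609] [0.50431664 0.33586755 0.05290432]
```

View pics/placed.png

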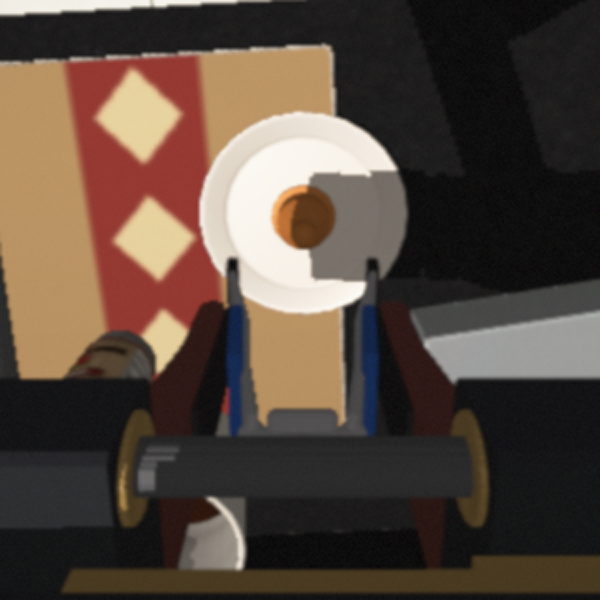

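```bash
python3 - <<'E'
from h import *
c=[0.4597,-0.3612];Q=down(np.radians(150.6))
manip.move_l([0.4978,0.3301,.26],rate=.2)
manip.move_to([0.50,-0.15,0.27],down(np.radians(165)))
manip.move_to(c+[.20],Q);tips()
manip.move_l(c+[.15],rate=.15)
s=monitor.read_state();d=grab_frame('wrist')[1];P=cloud(d,ext('wrist',s));print(s['eef_pos'])
p=P[(abs(P[...,2]-.05)<.006)&(np.hypot(P[...,0]-.46,P[...,1]+.361)<.075)].astype(np.float32);print(cv2.minAreaRect(p[:,:2]*1000),len(p))
p=P[(P[...,2]<.095)&(P[...,2]>.062)&(np.hypot(P[...,0]-.46,P[...,1]+.361)<.045)].astype(np.float32);print('tips',cv2.minAreaRect(p[:,:2]*1000),len(p))
E
```

```text
t 43.65 w 0.0431 F [ 0.13 -0.21 -0.38] z 0.2002
-1 [ 0.0064 -0.0272  0.0698] inner 0.0228 zmax [0.0817 0.0817 0.0824 0.0844] padtop 0.0685
1 [0.0064 0.026  0.0695] inner 0.0216 zmax [0.0812 0.082  0.082  0.0828] padtop 0.0675
[ 0.46021936 -0.36042177  0.1504253 ]
((459.6583557128906, -361.2418518066406), (99.83428192138672, 39.856910705566406), 60.50646209716797) 1682
tips ((459.393310546875, -360.6758728027344), (59.38134765625, 15.812987327575684), 61.21840286254883) 232
```

Tips are aligned with the sleeve; insert.

```bash
python3 - <<'E'
from h import *
c=[0.4597,-0.3615]
def fz():
    r=[]
    for _ in range(4): r.append(monitor.read_state()['contact_force'][2]); manip.wait(.02)
    return np.mean(r)
z=.15
f0=fz()
for z in(.13,.115,.10,.093):
    manip.move_l(c+[z],rate=.08);f=fz();print(z,round(f-f0,2))
    if f-f0>2: raise SystemExit('touch')
while z>.0815:
    z-=.001;manip.move_l(c+[z],rate=.02);f=fz();print(round(z,4),round(f-f0,2),end=' ')
    if f-f0>1.2: break
s=monitor.read_state();print(s['t'],s['width'],s['eef_pos'])
E
```

```text
0.13 0.51
0.115 0.16
0.1 0.19
0.093 0.13
0.092 -0.11 0.091 -0.17 0.09 -0.13 0.089 0.08 0.088 3.96 47.4667 0.04319709831399293 [ 0.4599678  -0.36170682  0.08833244]
```

```bash
python3 - <<'E'
from h import *
np.set_printoptions(precision=4,suppress=True)
c=[0.4597,-0.3615]
manip.gripper_open();manip.wait(.2);manip.move_l(c+[.18],rate=.12)
manip.move_to([0.46,-0.33,0.26],down(np.pi))
s=monitor.read_state();im,d=grab_frame('wrist');E=ext('wrist',s);P=cloud(d,E);print(s['t'],s['contact_force'])
p=P[(P[...,2]>.108)&(P[...,2]<.14)&(np.hypot(P[...,0]-.46,P[...,1]+.36)<.06)].astype(np.float32);print('bow',len(p),p.mean(0),p.max(0),cv2.minAreaRect(p[:,:2]*1000))
p=P[(P[...,2]>.06)&(P[...,2]<.13)&(np.hypot(P[...,0]-.46,P[...,1]+.36)<.05)].astype(np.float32);print('tongs',cv2.minAreaRect(p[:,:2]*1000))
manip.move_to([0.49,0.07,0.28],down(np.pi));s=monitor.read_state();im,d=grab_frame('wrist');E=ext('wrist',s);P=cloud(d,E)
for n,X in(('now',(im,P)),):
    g=im.astype(float).min(-1);Q=P[...,:2]-[.4408,.0537];r=np.hypot(Q[...,0],Q[...,1]);a=np.degrees(np.arctan2(Q[...,1],Q[...,0]))
    m=(r>.016)&(r<.0235)&(abs(P[...,2]-.0535)<.004)&(abs(a)<70);k=np.argsort(-np.where(m,g,0).ravel())[:6];print([(int(a.ravel()[i]),round(r.ravel()[i]*1000),int(g.ravel()[i])) for i in k])
p=P[(P[...,2]>.066)&(P[...,2]<.084)&(np.hypot(P[...,0]-.441,P[...,1]-.054)<.017)]
w,v=np.linalg.eigh(np.cov(p[:,:2].T));print('bar',np.degrees(np.arctan(v[1,1]/v[0,1])))
h=cv2.cvtColor(im,cv2.COLOR_RGB2HSV)
m=(d>0)&(h[...,0]>5)&(h[...,0]<18)&(h[...,1]>140)&(np.hypot(P[...,0]-.498,P[...,1]-.33)<.03)&(P[...,2]>.009);p=P[m];print('teat',p.mean(0),p.min(0),p.max(0),s['t'])
E
```

```text
49.95 [-0.2323 -0.4076 -0.1517]
bow 340 [ 0.4585 -0.362   0.1154] [ 0.4707 -0.3481  0.12  ] ((459.3169250488281, -362.1112060546875), (28.572248458862305, 14.219131469726562), 60.154205322265625)
tongs ((459.17474365234375, -362.06378173828125), (48.367698669433594, 23.808565139770508), 60.361576080322266)
[(27, 20, 234), (25, 22, 231), (28, 22, 230), (28, 19, 229), (25, 19, 227), (26, 23, 223)]
bar -4.4394281662862785
teat [0.4955 0.322  0.0288] [0.4815 0.3116 0.009 ] [0.5153 0.3375 0.053 ] 51.4917
```

```bash
python3 - <<'E'
from h import *
manip.move_to([0.46,0.06,0.24],down(np.pi));manip.wait(.2)
for i in range(5):
    s=monitor.read_state();im,d=grab_frame('wrist');P=cloud(d,ext('wrist',s))
    p=P[(P[...,2]>.07)&(P[...,2]<.084)&(np.hypot(P[...,0]-.441,P[...,1]-.054)<.017)];w,v=np.linalg.eigh(np.cov(p[:,:2].T))
    g=im.astype(float).min(-1);Q=P[...,:2]-[.4408,.0537];r=np.hypot(Q[...,0],Q[...,1]);a=np.degrees(np.arctan2(Q[...,1],Q[...,0]))
    m=(r>.016)&(r<.0215)&(abs(P[...,2]-.0535)<.004)&(a>0)&(a<50);k=np.argsort(-np.where(m,g,0).ravel())[:5]
    print('bar',round(np.degrees(np.arctan(v[1,1]/v[0,1])),2),len(p),[(int(a.ravel()[i]),round(r.ravel()[i]*1000),int(g.ravel()[i])) for i in k])
print(s['t'])
E
```

```text
bar -3.15 236 [(22, 19, 191), (24, 18, 182), (25, 20, 166), (21, 20, 165), (27, 19, 156)]
bar -2.92 236 [(23, 19, 190), (24, 18, 179), (22, 20, 164), (26, 19, 164), (28, 18, 154)]
bar -2.53 236 [(23, 19, 205), (22, 20, 193), (25, 18, 183), (20, 18, 172), (27, 19, 171)]
bar -2.76 236 [(23, 19, 190), (24, 18, 182), (21, 20, 165), (26, 20, 165), (19, 19, 155)]
bar -2.38 236 [(24, 19, 202), (25, 18, 194), (20, 19, 177), (22, 17, 175), (22, 20, 173)]
52.2583
```

Bar at −2.75° matches the steriliser's −2.75° (off), and the ring mark is still at about 23°, as before. Handing in.

```bash
python3 -c "
from h import *
print(manip.close_job())"
```

```text
the job is handed in; nothing more can be done
None
```

The job is handed in at about 52 s: the timer is at off with the ring mark still where it was, the teat is upright in the middle of the saucer, and the tongs are back in their holder.

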